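Put a tripped motor starter back in service

TASK

The motor starter on the bench has tripped. While its fuse carrier is still open, take the yellow-handled probe and push the blue reset button, down in its well in the overload relay, fully in with the probe's tip; leave the red stop button alone. After that swing the fuse carrier fully shut, and leave the probe standing back in the wooden tool block; do not disturb the other things on the bench.

Things in the scene. Friction and masses are not known exactly. Their poses are not given: they have to be found in the camera images.
- panel: Motor starter on a bare steel plate 340 x 360 x 3 mm lying on the bench, fixed. Origin: centre of the plate's underside; +x away from the robot, +y to the left at yaw 0. Tops above the bench: far duct 58 mm, near duct 41, contactor 117 (x 4..122, y -88..-12), dark grey overload relay 98 (x -85..1, y -88..-12), two narrow modules 93 (y -153..-107), light grey fuse base 65 (x -51..61, y 36..140).
- reset_well (a point): Centre of the mouth of the blue reset button's well, in the relay's face, 98 mm above the bench (panel frame x -58, y -69 mm). The well is a round hole 16 mm in diameter, straight down; the button's top lies 8 mm below the mouth. A square blue frame, 26 mm, marks it on the face.
- reset_top (a point): Centre of the top of the blue reset button (14 mm in diameter), moves with it.
- reset (a joint): Travel of the blue button, m: 0 = out, 0.005 = fully in (straight down). Spring: 1.6 N to start it, 5.6 N fully in; springs back by itself. Then it stands on a hard stop.
- stop_well (a point): Centre of the mouth of the red stop button's well, same make as the blue one, 38 mm to its left (panel +y), marked by a red frame. To be left alone.
- stop (a joint): Travel of the red stop button, m: 0 = out, 0.005 = fully in.
- carrier (a joint): Angle of the dark fuse carrier hinged on the fuse base, rad: 0 = shut, flat on the base, 1.57 = upright. Starts open, 1.0 to 1.5. Stiff hinge (0.3 N m, about 4 N at the push point; 0.22 kg): stays where left. Open, it is tipped up towards the robot about its robot-side end; to shut it push its outer face away from the robot and down, to a stop.
- carrier_hinge (a point): Hinge axis of the fuse carrier, along the panel's y, 65 mm above the bench, at the robot's end of the fuse base (panel frame x -43, y +88 mm); middle of the carrier's width.
- carrier_push (a point): Point to push, on the carrier's outer face (faces the robot when open, up when shut, then 83 mm above the bench), mid-width, 85 mm from the hinge along the carrier and 18 mm off the hinge axis. Moves with it. Carrier: dark plate 104 mm long, 100 wide, 18 thick, with an 11 mm longer tab at the free end; three white fuses on its inner face.
- rack: Light wooden tool block 190 x 60 x 75 mm, fixed, three vertical holes of 14 mm diameter right through, in a row along its x at -60, 0 and +60 mm, mouths chamfered 3 mm. Origin at the centre of its underside. Probe and red driver stand in the two outer holes, either way round; the middle one is free.
- probe: Probe with a round yellow handle 26 mm in diameter, 90 mm long, and a straight round steel blade 7 mm in diameter, 70 mm long below the handle; 160 mm over all, 0.08 kg. Stands in the tool block, blade down, the handle's lower end resting on the block's top. Origin at the blade's tip, z along the handle away from the tip; when in the block the tip is 5 mm above the bench.
- probe_tip (a point): Tip of the probe's blade.
- probe_grip (a point): Grip point on the probe's handle, on its axis, 125 mm above the tip and 35 mm below the handle's end.
- driver: Bystander: red-handled driver of the same shape and size as the probe, in the other outer hole of the block. Origin at its blade's tip.
- pulley: Bystander: grooved aluminium pulley lying flat, 110 mm in diameter, 38 mm high. Origin at the centre of its underside.
- worm: Bystander: dark steel worm sleeve standing on end, 56 mm in diameter, 64 mm high. Origin at the centre of its underside.
- jug: Bystander: grey oil jug 62 x 105 mm, 217 mm high. Origin at the centre of its underside.
Things that resemble listed ones, but are neither listed nor needed, are in the scene too. There is more than one size of the probe; the one meant has the size given above.

How it is judged (in metres and radians):
On the way, in this order (a step that is already met when the one before it is completed fails the run):
1. the blue reset button is pushed in by the probe's tip (at least 4 of its 5 mm, tip within 8 mm of the button's centre) while the fuse carrier is still open (over 0.8 rad) (value of joint reset above 0.004 m and distance between probe_tip and reset_top below 0.008 m and value of joint carrier above 0.8 rad), for 0.1 s.
2. the fuse carrier is swung fully shut (under 0.04 rad) (value of joint carrier below 0.04 rad), for 0.2 s.
At the end, for the whole second after the job is handed in: The fuse carrier is shut (under 0.04 rad), the blue button has sprung back out (under 1 mm), and the probe stands at rest in a hole of the tool block, blade down to within 7 mm of fully home, upright within 0.15 rad (value of joint carrier below 0.04 rad and value of joint reset below 0.001 m and z of probe in the frame of rack below 0.012 m and x of probe in the frame of rack between -0.09 and 0.09 m and y of probe in the frame of rack between -0.025 and 0.025 m and angle between probe's own z axis and vertical below 0.15 rad and linear speed of probe below 0.02 m/s); the robot touches nothing.
It fails at once if the red stop button is pushed in more than 2 mm (value of joint stop above 0.002 m).
It fails at once if the red driver is moved more than 20 mm (distance of driver from where it was at the start of the episode above 0.02 m).
It fails at once if the pulley, the worm sleeve or the oil jug is moved more than 20 mm (distance of any of pulley, worm, jug from where it was at the start of the episode above 0.02 m).
It also fails if it takes over 61 s, if anything falls off the work surface, if the arm or the gripper's body presses on something with over 40 N, if the wrist force passes 120 N, or if a joint passes its speed limit or range.

ROBOT

A 6-joint arm with a two-finger parallel gripper is mounted at the origin on the work surface. World frame = base frame: x ahead of the robot, y to its left, z up, the work surface at z = 0. Lengths are in mm, angles in rad, forces in N, time in s.
With the tool pointing down it reaches from about 275 to 825 mm from the base axis. Payload 4.9 kg.
Tool frame: the origin (TCP) lies at the very end of the fingers, on their centre line; the grasp point (between the pads) lies 19 mm behind it (robot.pinch_z is the distance from the TCP to the grasp point, in mm); z points along the fingers, y is the line along which they close (so a half turn about z gives the same grasp; the last joint's range is limited). The gripper opens to 85 mm and grips with 20 to 120 N. Pads are 22 mm wide; open, the fingers measure 114 mm over their backs; the gripper's body (76 mm by 85 mm) begins 54 mm behind the grasp point. The pads swing forward as they close: fully open they stand 13 mm farther back than shut.
Start: joints at [1.205, 0.326, -0.193, 1.052, 0, 1.437], TCP at [126.344, 535.309, 231.281] pointing down, gripper open.
Joint ranges: [-2.65, 2.65], [-0.97, 1.79], [-1.3, 1.35], [-1.93, 2.1], [-1.47, 1.37], [-3.14, 3.14]. Speed limits (rad/s): [2.57, 2.57, 3.14, 3.14, 3.14, 3.14].

INTERFACE

Orientations are given as a rotation vector (axis times angle).
In Python, from bench import robot, viewer gives the robot as it stands.
- The arm moves only by the shell command python3 -m pendant 'ROWS' [FORCE]. ROWS is JSON, a list that holds one entry, the list of rows, each a list of 5 numbers: the shift along the tool's x, y, z as a fraction of full scale, then the turn about the tool's z as a fraction of full scale, then the closure, from -1 (fully open) to 1 (shut). In form: [[[x, y, z, twist, gripper], ...]]. A call has 1 to 20 rows; each row shifts and turns the commanded pose from where the row before left it, along the tool's axes as they then stand; what a row does not reach is not made up. Full scale, the value 1, is 25 mm for a shift and 0.08 rad for a turn. A row lasts 1/8 s, in which the tool goes at most 62.5 mm and 10.7 degrees, less where a joint would pass 70% of its speed; a pose out of reach is approached as far as the arm can. A call with a number of a shift or a turn outside -1 to 1 is refused whole. A call with a gripper value outside its range is refused whole. The fingers move at their own pace and stop on an object; FORCE is the grip in N (left out, the last holds). Time passes only in rows, so rows that do not move let the fingers close. It gives the time, the measured TCP pose, the force, the opening and the grip force at its end, in the units of the state.
- robot.get_obs(): the state, without advancing time (a new reading comes with each control period).
- viewer.grab_frame(name): name is "scene" or "top" or "wrist"; returns (picture, depth): 420x560x3 uint8, blue, green, red; 420x560 float32, mm along the optical axis (not along the pixel's ray), 0 where there is no reading.
- viewer.camera_model(name): a dict with "fx", "fy", "cx", "cy" (pixels), "cam_to_world" (4x4, takes a point from camera to world coordinates); the wrist camera has in their place "hand_eye" (4x4, takes a point from camera to tool coordinates, whose origin is the TCP and whose axes are the flange's). Camera axes: x right, y down, z forward; pixel columns grow to the right and rows downward; lengths in mm; the calibration is good to about 2 mm. The wrist camera is an equidistant fisheye: a pixel r from the principal point sees the ray r / f radians off the axis. A picture is of the moment at which its call begins: read the wrist's pose just before it. camera_model takes no time and is no camera call.
- robot.hand_in(): hands the job in; it is judged then, once.
The state is a dict: "t": time; "joints": joint angles; "joint_vel": joint speeds; "joint_torque": joint torques, N m; "ee_pos": TCP position; "orientation": TCP orientation; "wrist_force": force on the tool from outside, world axes, zero at the start; "wrist_torque": the same for the moment, N m; "finger_gap": opening from 0.0 (shut) to 1.0 (fully open); "finger_force": force on a finger pad.
Only numpy, scipy, OpenCV 4.12 (cv2) and the standard library are available. Lean on these libraries where they do the work, as an engineer would, in place of code of your own. Each camera call takes 0.05 s, during which the arm holds its last target. There are 200 camera calls.

## Working session

There is one attempt and no reset: what is moved stays moved. The work goes in short steps, Python scripts to look and compute and a shell command to move; the robot and the scene stay as the last step left them, time stands still between calls to the robot, and variables do not carry over. Pictures are saved under pics/ and viewed, at most 10 in all, crops included, and the job is handed in when it is done.

```bash
ls; mkdir -p pics; python3 - <<'E'
from bench import robot, viewer
import cv2, numpy as np
o=robot.get_obs(); print(o)
for n in("scene","top"):
    p,d=viewer.grab_frame(n); cv2.imwrite(f"pics/{n}0.png",p); np.save(f"pics/{n}0.npy",d)
    m=viewer.camera_model(n); print(n,m)
print(viewer.camera_model("wrist"))
E
```

```text
pics
{'t': 0.0, 'joints': array([ 1.20478678e+00,  3.26920501e-01, -1.93598169e-01,  1.05201198e+00,
        2.02793617e-05,  1.43658353e+00]), 'joint_vel': array([ 2.23393223e-03,  5.11123899e-06, -1.93429194e-03,  4.50390411e-04,
        4.14148656e-04,  8.01026176e-07]), 'joint_torque': array([-3.05189078e-04, -4.43400156e+01,  2.62444085e+01,  1.55489595e-02,
       -9.52580513e-05,  2.03977226e-05]), 'ee_pos': array([126.12547214, 534.73496727, 230.50915486]), 'orientation': array([-3.63238880e-01, -3.12006965e+00,  2.63124019e-03]), 'wrist_force': array([-0.63848604,  0.48971053, -0.01927519]), 'wrist_torque': array([-0.02715388, -0.02982898, -0.00613676]), 'finger_force': 0.0, 'finger_gap': 1.0009029635838174}
scene {'fx': 476.26920494987314, 'fy': 476.26920494987314, 'cx': 275.9286141952676, 'cy': 207.93835871874194, 'cam_to_world': array([[ 5.92352046e-01,  5.46922733e-01, -5.91603396e-01,
         1.41194869e+03],
       [ 8.05566756e-01, -4.14322946e-01,  4.23554834e-01,
        -5.09282735e+02],
       [-1.34630945e-02, -7.27469601e-01, -6.86007817e-01,
         1.0491239
[... 317 characters left out ...]
7143e-01,  5.74161237e-02, -1.20885846e-02,
         7.52743296e+01],
       [ 4.23303277e-05, -2.05321670e-01, -9.78694544e-01,
         1.33122836e+03],
       [ 0.00000000e+00,  0.00000000e+00,  0.00000000e+00,
         1.00000000e+00]])}
{'fx': 325.19226210127806, 'fy': 325.19226210127806, 'cx': 282.50601074934883, 'cy': 206.99224655879863, 'hand_eye': array([[-8.37350340e-04, -9.63534668e-01, -2.67582216e-01,
         6.89112008e+01],
       [ 9.99999397e-01, -6.16623385e-04, -9.08923733e-04,
         4.33094706e-01],
       [ 7.10782075e-04, -2.67582816e-01,  9.63534603e-01,
        -1.42931175e+02],
       [ 0.00000000e+00,  0.00000000e+00,  0.00000000e+00,
         1.00000000e+00]])}
```

View pics/scene0.png

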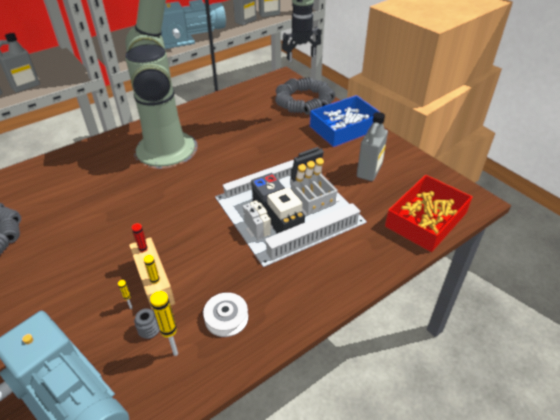

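View pics/top0.png

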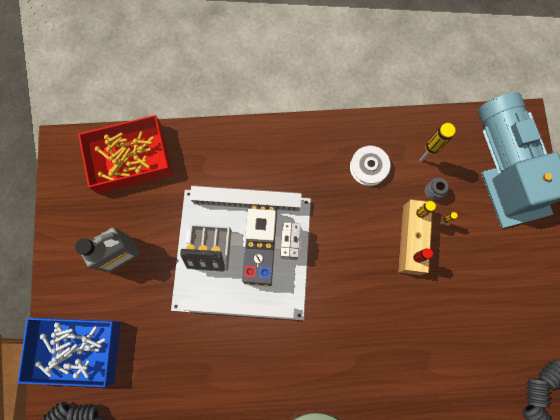

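The top view shows the panel at about (243,255), with the blue reset at (265,272), red stop at (250,272) and the open carrier at (204,258). The tool block is at (416,238), with the wanted probe in its far hole (427,208) and the red driver near (425,254). There are decoy yellow tools at (440,140) (bigger) and (452,217) (smaller). The scene view agrees with this.

```bash
cat > h.py <<'E'
import cv2, numpy as np
from bench import robot, viewer
from scipy.spatial.transform import Rotation as R
def ray(m,uv,tcp=None):
    uv=np.atleast_2d(uv).astype(float); x=(uv[:,0]-m["cx"])/m["fx"]; y=(uv[:,1]-m["cy"])/m["fy"]
    if "hand_eye" in m:
        r=np.hypot(x,y)+1e-12; d=np.c_[np.sin(r)*x/r,np.sin(r)*y/r,np.cos(r)]; T=tcp@m["hand_eye"]
    else: d=np.c_[x,y,np.ones(len(x))]; T=m["cam_to_world"]
    return T[:3,3], d@T[:3,:3].T
def onz(m,uv,z,tcp=None):
    o,d=ray(m,uv,tcp); return (o+d*((z-o[2])/d[:,2])[:,None])
def two(m1,u1,m2,u2):
    o1,d1=ray(m1,u1);o2,d2=ray(m2,u2); d1=d1[0];d2=d2[0]
    s=np.linalg.lstsq(np.c_[d1,-d2],o2-o1,rcond=None)[0]
    a,b=o1+s[0]*d1,o2+s[1]*d2; return (a+b)/2,np.linalg.norm(a-b)
def tcp():
    o=robot.get_obs(); T=np.eye(4); T[:3,:3]=R.from_rotvec(o["orientation"]).as_matrix(); T[:3,3]=o["ee_pos"]; return T
def depthpts(m,d):
    v,u=np.indices(d.shape); z=d
    c=np.stack([(u-m["cx"])/m["fx"]*z,(v-m["cy"])/m["fy"]*z,z],-1)
    return c@m["cam_to_world"][:3,:3].T+m["cam_to_world"][:3,3]
def blobs(p,lo,hi,amin=15):
    h=cv2.cvtColor(p,cv2.COLOR_BGR2HSV); k=cv2.inRange(h,np.array(lo),np.array(hi))
    n,l,s,c=cv2.connectedComponentsWithStats(k); return [(c[i].round(1),s[i,4],l==i) for i in range(1,n) if s[i,4]>=amin]
BLUE=((105,120,80),(130,255,255)); RED=((0,150,90),(8,255,255)); YEL=((22,150,120),(35,255,255))
E
python3 - <<'E'
from h import *
for n in("top","scene"):
    p=cv2.imread(f"pics/{n}0.png"); d=np.load(f"pics/{n}0.npy"); m=viewer.camera_model(n); P=depthpts(m,d)
    for c,k in(("B",BLUE),("R",RED),("Y",YEL)):
        for ce,a,l in blobs(p,*k):
            if a>1500: continue
            q=P[l&(d>0)]
            if len(q) and -30<np.median(q[:,2])<260: print(n,c,ce,a,"med",np.median(q,0).round(0),"zmax",q[:,2].max().round(0),"z98",onz(m,ce,98)[0].round(0))
    # heights
    if n=="top":
        h=P[...,2]
        for nm,(u0,u1,v0,v1),z0,z1 in(("rack",(395,440,190,285),70,80),("plate",(165,320,180,325),-2,8),("relaycontactor",(240,280,200,290),90,102),("contactor",(240,280,200,290),108,125),("fusebase/carrier",(175,235,220,280),60,180)):
            k=np.zeros(d.shape,bool);k[v0:v1,u0:u1]=1;k&=(d>0)&(h>z0)&(h<z1)
            q=P[k]; r=cv2.minAreaRect(q[:,:2].astype(np.float32)); print(nm,k.sum(),q.min(0).round(),q.max(0).round(),"rect",np.round(r[0]),np.round(r[1]),round(r[2],1))
E
```

```text
top B [264.1 272.4] 89 med [466. 106.  99.] zmax 108.0 z98 [467. 106.  98.]
top B [ 71.3 342.2] 118 med [322. 630.   5.] zmax 40.0 z98 [322. 593.  98.]
top R [129.9 147. ] 31 med [863. 476.   5.] zmax 23.0 z98 [826. 450.  98.]
top R [115.4 148.7] 36 med [859. 521.   5.] zmax 43.0 z98 [824. 489.  98.]
top R [130.5 158.3] 26 med [826. 476.   5.] zmax 34.0 z98 [794. 448.  98.]
top R [122.4 167.7] 48 med [799. 499.   5.] zmax 55.0 z98 [769. 470.  98.]
top R [135.1 165.1] 18 med [806. 463.   5.] zmax 51.0 z98 [774. 436.  98.]
top R [424.4 254. ] 146 med [ 484. -291.  163.] zmax 170.0 z98 [ 490. -310.   98.]
top R [249.5 271.3] 73 med [471. 142.  98.] zmax 105.0 z98 [472. 143.  98.]
top R [118.9 316.2] 86 med [379. 507.   1.] zmax 8.0 z98 [378. 476.  98.]
top R [ 87.4 314. ] 22 med [392. 592.   1.] zmax 5.0 z98 [389. 555.  98.]
top R [ 95.7 313.9] 15 med [390. 572.   0.] zmax 6.0 z98 [388. 534.  98.]
top R [103.5 314.1] 22 med [389. 547.   2.] zmax 10.0 z98 [386. 514.  98.]
top R [ 72.4 316.6] 19 med [386. 632.   1.] zmax 5.0 z98 [384. 592.  98.]
top R [136.3 345.1] 15 med [300. 460.  -0.]
[... 1697 characters left out ...]
.  58.] zmax 67.0 z98 [824. 399.  98.]
scene Y [448.1 208.9] 31 med [872. 517.  61.] zmax 68.0 z98 [895. 471.  98.]
scene Y [425.9 222.2] 35 med [864. 433.  42.] zmax 50.0 z98 [893. 379.  98.]
scene Y [151.1 267.8] 242 med [ 612. -320.  135.] zmax 171.0 z98 [ 579. -312.   98.]
scene Y [123.7 288.4] 134 med [ 592. -395.   88.] zmax 115.0 z98 [ 598. -396.   98.]
scene Y [158.6 298.2] 240 med [ 781. -363.  232.] zmax 235.0 z98 [ 677. -339.   98.]
scene Y [164.9 318.8] 383 med [ 791. -366.  169.] zmax 210.0 z98 [ 740. -354.   98.]
scene Y [170.1 334.2] 26 med [ 791. -363.  109.] zmax 114.0 z98 [ 784. -363.   98.]
scene Y [ 26.9 337.6] 33 med [ 661. -620.  174.] zmax 179.0 z98 [ 596. -629.   98.]
```

```bash
python3 -m pendant '[[[-0.91,-0.99,0,0,-1],[-0.91,-0.99,0,0,-1],[-0.91,-0.99,0,0,-1],[-0.91,-0.99,0,0,-1],[-0.91,-0.99,0,0,-1],[-0.91,-0.99,0,0,-1],[-0.91,-0.99,0,0,-1],[-0.91,-0.99,0,0,-1],[-0.91,-0.99,0,0,-1],[-0.91,-0.99,0,0,-1],[-0.91,-0.99,0,0,-1],[-0.91,-0.99,0,0,-1],[-0.91,-0.99,0,0,-1],[-0.91,-0.99,0,0,-1],[-0.91,-0.99,0,0,-1],[-0.91,-0.99,0,0,-1],[-0.91,-0.99,0,0,-1],[-0.91,-0.99,0,0,-1],[-0.91,-0.99,0,0,-1],[-0.91,-0.99,0,0,-1]]]'
python3 -m pendant '[[[-0.91,-0.99,0,0,-1],[-0.91,-0.99,0,0,-1],[-0.91,-0.99,0,0,-1],[-0.91,-0.99,0,0,-1],[-0.91,-0.99,0,0,-1],[-0.91,-0.99,0,0,-1],[-0.91,-0.99,0,0,-1],[-0.91,-0.99,0,0,-1],[-0.91,-0.99,0,0,-1],[0,0,0,1,-1],[0,0,0,1,-1],[0,0,0,1,-1],[0,0,0,1,-1],[0,0,0,1,-1],[0,0,0,1,-1],[0,0,0,1,-1],[0,0,0,1,-1],[0,0,0,1,-1],[0,0,0,1,-1],[0,0,0,0,-1]]]'
cat >> h.py <<'E'
def need(x,y,z,yaw=None):
    "shift in tool axes (units of full scale) to reach world x,y,z at present yaw"
    T=tcp(); print("tcp",T[:3,3].round(1),"tool x",T[:3,0].round(3),"need",(T[:3,:3].T@(np.array([x,y,z])-T[:3,3])/25).round(2))
E
python3 - <<'E'
from h import *
need(604,-318,215)
T=tcp(); p,d=viewer.grab_frame("wrist"); cv2.imwrite("pics/w1.png",p); np.savez("pics/w1.npz",T=T,d=d)
print(robot.get_obs()["joints"])
E
```

```text
t: 2.6
ee_pos: [455.6, -51.9, 231.0]
orientation: [-0.364, -3.12, -0.0]
wrist_force: [0.3, -0.6, -0.2]
finger_gap: 0.999
finger_force: 0.0
t: 5.1
ee_pos: [603.3, -314.6, 230.7]
orientation: [-1.548, -2.733, -0.0]
wrist_force: [0.1, 0.1, 0.6]
finger_gap: 0.998
finger_force: 0.0
tcp [ 603.3 -314.6  230.7] tool x [-0.514  0.858  0.001] need [-0.13 -0.05  0.63]
[-5.89103182e-01  5.78009730e-01  2.02941407e-01  1.19663275e+00
  1.90369075e-05  4.41352917e-01]
```

View pics/w1.png

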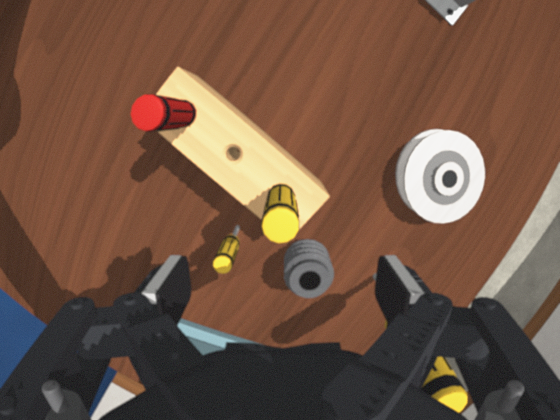

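The wrist view shows the wanted probe's cap at about (281,224), centred between the open fingers. The small tool is at (225,258), the worm at (308,268), the free hole at (234,153) and the red driver at (148,112).

```bash
python3 - <<'E'
from h import *
p=cv2.imread("pics/w1.png"); z=np.load("pics/w1.npz"); T=z["T"]; m=viewer.camera_model("wrist")
for ce,a,l in blobs(p,(20,150,100),(35,255,255),30):
    c=cv2.findContours(l.astype(np.uint8),0,1)[0][0][:,0].astype(np.float32); print("Y",ce,a,cv2.minEnclosingCircle(c), c.min(0),c.max(0))
    if 260<ce[0]<300: print(onz(m,ce,165,T).round(1), onz(m,cv2.minEnclosingCircle(c)[0],165,T).round(1))
for ce,a,l in blobs(p,(0,150,90),(8,255,255),100): print("R",ce,a,onz(m,ce,165,T).round(1))
print("mid hole", onz(m,(234,153),75,T).round(1), "worm",onz(m,(309,280),64,T).round(1))
# lowest cap points
E
```

```text
Y [280.6 216.8] 1515 ((280.0, 214.0), 28.443023681640625) [261. 186.] [298. 242.]
[[ 599.5 -312.2  165. ]] [[ 598.1 -310.8  165. ]]
Y [229.6 246.9] 254 ((229.02586364746094, 246.9310302734375), 12.135342597961426) [218. 237.] [238. 258.]
Y [222.  263.6] 287 ((221.8333282470703, 263.5), 9.84614086151123) [212. 255.] [231. 272.]
Y [439.6 369.3] 328 ((437.9684143066406, 372.15484619140625), 16.282188415527344) [425. 356.] [454. 382.]
Y [452.4 397.6] 629 ((449.79998779296875, 398.0), 17.912118911743164) [432. 386.] [467. 412.]
R [147.5 112.1] 1084 [[ 485.5 -295.5  165. ]]
R [178.9 110.3] 437 [[ 505.2 -284.2  165. ]]
mid hole [[ 544.7 -305.6   75. ]] worm [[ 677.7 -385.    64. ]]
```

```bash
python3 -m pendant '[[[-0.04,-0.02,0.8,0,-1],[0,0,1,0,-1],[0,0,1,0,-1],[0,0,1,0,-1],[0,0,0.6,0,-1],[0,0,0.38,0,-1],[0,0,0,0,1],[0,0,0,0,1],[0,0,0,0,1],[0,0,0,0,1],[0,0,0,0,1],[0,0,0,0,1],[0,0,0,0,1],[0,0,0,0,1]]]' 60
```

```text
t: 6.9
ee_pos: [604.0, -316.3, 112.7]
orientation: [1.549, 2.731, -0.0]
wrist_force: [-1.6, -0.6, 4.3]
finger_gap: 0.291
finger_force: 58.5
```

```bash
python3 -m pendant '[[[0,0,-0.4,0,1],[0,0,-0.8,0,1],[0,0,-1,0,1],[0,0,-1,0,1],[0,0,-1,0,1],[0,0,-0.8,0,1],[0,0,-0.3,0,1],[0,0,0,0,1]]]'
python3 -m pendant '[[[0.5,0.1,0,0,1],[0.9,0.2,0,0,1],[0.9,0.2,0,0,1],[0.9,0.2,0,0,1],[0.9,0.2,0,0,1],[0.9,0.2,0,0,1],[0.9,0.2,0,0,1],[0.9,0.2,0,0,1],[0.9,0.2,0,0,1],[0.9,0.2,0,0,1],[0.9,0.2,0,0,1],[0.9,0.2,0,0,1],[0.9,0.2,0,0,1],[0.9,0.2,0,0,1],[0.9,0.2,0,0,1],[0.9,0.2,0,0,1],[0.9,0.2,0,0,1],[0.9,0.2,0,0,1],[0.9,0.3,0,0,1],[0.6,0.1,0,0,1]]]'
python3 -m pendant '[[[0,0,0,0,1],[0,0,0,0,1],[0,0,0,0,1]]]'
python3 - <<'E'
from h import *
need(467,106,190)
T=tcp(); p,d=viewer.grab_frame("wrist"); cv2.imwrite("pics/w2.png",p); np.savez("pics/w2.npz",T=T,d=d)
m=viewer.camera_model("wrist")
for nm,k in(("B",BLUE),("R",RED)):
    for ce,a,l in blobs(p,*k,60): print(nm,ce,a,onz(m,ce,98,T).round(1))
for n in("top","scene"):
    p,d=viewer.grab_frame(n); cv2.imwrite(f"pics/{n}1.png",p)
E
```

```text
t: 7.9
ee_pos: [603.7, -315.9, 244.3]
orientation: [1.55, 2.733, 0.0]
wrist_force: [-0.4, 0.2, -1.0]
finger_gap: 0.291
finger_force: 58.7
t: 10.4
ee_pos: [464.7, 106.7, 244.3]
orientation: [1.548, 2.733, 0.0]
wrist_force: [0.1, -0.0, -0.7]
finger_gap: 0.289
finger_force: 58.8
t: 10.78
ee_pos: [465.6, 104.7, 244.3]
orientation: [1.551, 2.732, -0.0]
wrist_force: [-0.4, 0.7, -0.5]
finger_gap: 0.288
finger_force: 58.8
tcp [465.6 104.7 244.3] tool x [-0.512  0.859 -0.   ] need [0.02 0.08 2.17]
B [286.  193.5] 390 [[467.1 106.9  98. ]]
B [285.3 193.5] 169 [[466.6 106.6  98. ]]
B [ 17.9 416. ] 255 [[ 223.7 -589.3   98. ]]
R [311.8 162.5] 357 [[472.3 143.4  98. ]]
R [310.8 161.7] 170 [[471.2 143.5  98. ]]
```

View pics/w2.png

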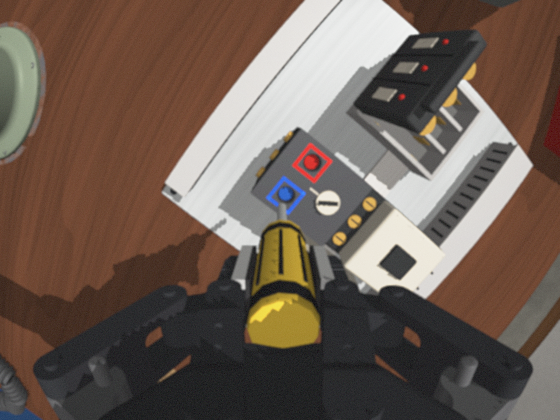

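The blue frame is at (286,193), with the blade's tip just below it at about (282,205). The red frame is at (312,162), and the carrier is open at upper right. I'll zoom in to check the tip's offset from the tool axis.

```bash
python3 - <<'E'
from h import *
p=cv2.imread("pics/w2.png"); T=np.load("pics/w2.npz")["T"]; m=viewer.camera_model("wrist")
def proj(P):
    c=np.linalg.inv(T@m["hand_eye"])@np.append(P,1); r=np.arctan2(np.hypot(c[0],c[1]),c[2]); s=r/np.hypot(c[0],c[1])
    return np.array([m["cx"]+m["fx"]*s*c[0], m["cy"]+m["fy"]*s*c[1]])
x,y,z=T[:3,3]
for h in(136.6,150,170,206): print(h,proj((x,y,h)).round(1))
q=cv2.resize(p[170:240,245:335],None,fx=8,fy=8,interpolation=cv2.INTER_CUBIC)
u=((proj((x,y,136.6))-(245,170)+.5)*8).astype(int); cv2.circle(q,tuple(int(i) for i in u),4,(0,255,0),-1); cv2.imwrite("pics/w2c.png",q)
E
```

```text
136.6 [283.4 205.9]
150 [283.5 210.6]
170 [283.6 218.5]
206 [283.8 236.8]
```

View pics/w2c.png

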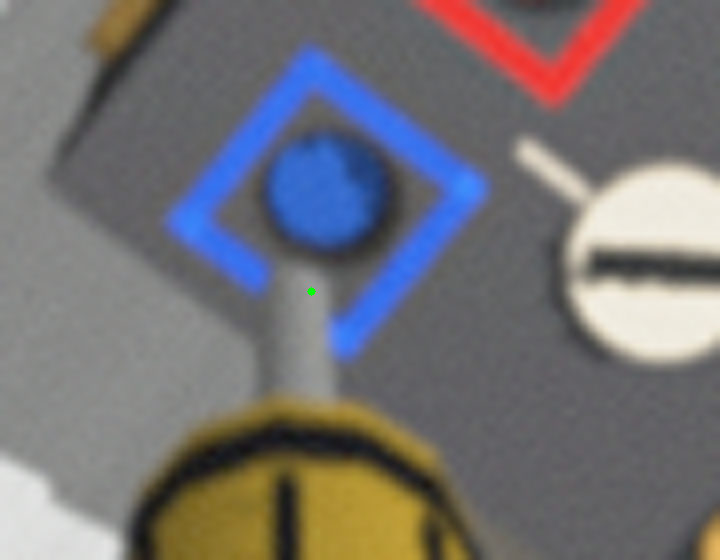

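```bash
python3 -m pendant '[[[0,0.13,0,0,1],[0,0,0.5,0,1],[0,0,0.6,0,1],[0,0,0.4,0,1],[0,0,0.2,0,1],[0,0,0,0,1],[0,0,0,0,1]]]'
python3 - <<'E'
from h import *
p,d=viewer.grab_frame("wrist"); cv2.imwrite("pics/w3c.png",cv2.resize(p[150:260,220:360],None,fx=5,fy=5,interpolation=cv2.INTER_CUBIC)); need(468.4,106.5,192.7)
E
```

```text
t: 11.8
ee_pos: [468.4, 107.0, 202.1]
orientation: [1.549, 2.732, 0.001]
wrist_force: [-0.1, -0.4, -0.7]
finger_gap: 0.284
finger_force: 58.8
tcp [468.5 107.  202.2] tool x [-0.513  0.858 -0.   ] need [-0.02 -0.01  0.38]
```

View pics/w3c.png

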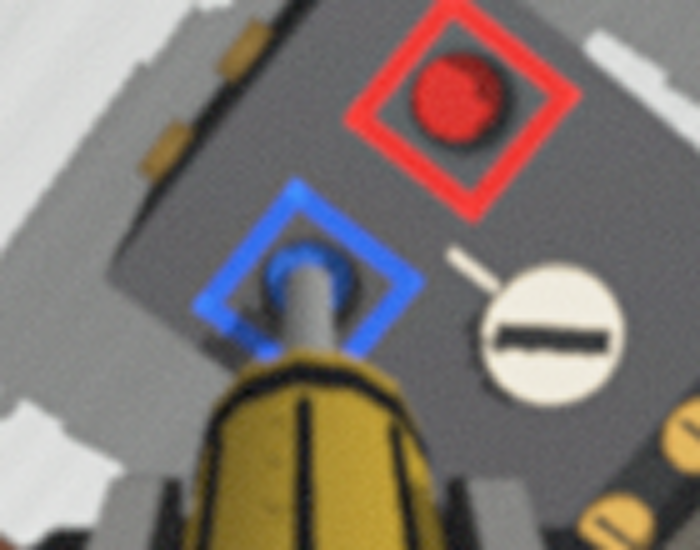

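The blade's tip is centred over the blue button inside the well, at about (308,275) in the crop. Next is pressing.

```bash
python3 -m pendant '[[[0,0,0.12,0,1],[0,0,0.08,0,1],[0,0,0,0,1],[0,0,0,0,1]]]'; python3 -m pendant '[[[0,0,0.08,0,1],[0,0,0.04,0,1],[0,0,0,0,1],[0,0,0,0,1]]]'; python3 -m pendant '[[[0,0,0.06,0,1],[0,0,0,0,1],[0,0,0,0,1]]]'
```

```text
t: 12.35
ee_pos: [468.3, 107.0, 197.0]
orientation: [1.55, 2.732, 0.0]
wrist_force: [-0.5, -0.0, 1.2]
finger_gap: 0.291
finger_force: 58.8
t: 12.85
ee_pos: [468.3, 107.0, 194.0]
orientation: [1.55, 2.732, 0.0]
wrist_force: [0.2, 0.1, 4.2]
finger_gap: 0.292
finger_force: 58.8
t: 13.22
ee_pos: [468.3, 107.0, 192.5]
orientation: [1.55, 2.732, 0.001]
wrist_force: [0.2, -0.8, 5.2]
finger_gap: 0.291
finger_force: 59.3
```

```bash
python3 -m pendant '[[[0,0,0.05,0,1],[0,0,0,0,1],[0,0,0,0,1]]]'; python3 -m pendant '[[[0,0,0.05,0,1],[0,0,0,0,1],[0,0,0,0,1]]]'
```

```text
t: 13.6
ee_pos: [468.7, 106.9, 192.3]
orientation: [1.549, 2.731, 0.001]
wrist_force: [-2.7, -0.1, 12.9]
finger_gap: 0.291
finger_force: 60.5
t: 13.98
ee_pos: [469.0, 106.8, 192.0]
orientation: [1.548, 2.73, 0.002]
wrist_force: [-3.7, -0.9, 19.6]
finger_gap: 0.29
finger_force: 61.5
```

Hard stop reached at 20 N, so the button is fully in. I'll lift out and retrace to the block.

```bash
python3 -m pendant '[[[0,0,-0.3,0,1],[0,0,-0.8,0,1],[0,0,-0.8,0,1],[0,0,-0.28,0,1],[0,0,0,0,1]]]'
python3 -m pendant '[[[-0.5,-0.13,0,0,1],[-0.9,-0.2,0,0,1],[-0.9,-0.2,0,0,1],[-0.9,-0.2,0,0,1],[-0.9,-0.2,0,0,1],[-0.9,-0.2,0,0,1],[-0.9,-0.2,0,0,1],[-0.9,-0.2,0,0,1],[-0.9,-0.2,0,0,1],[-0.9,-0.2,0,0,1],[-0.9,-0.2,0,0,1],[-0.9,-0.2,0,0,1],[-0.9,-0.2,0,0,1],[-0.9,-0.2,0,0,1],[-0.9,-0.2,0,0,1],[-0.9,-0.2,0,0,1],[-0.9,-0.2,0,0,1],[-0.9,-0.2,0,0,1],[-0.9,-0.4,0,0,1],[-0.6,-0.1,0,0,1]]]'
python3 -m pendant '[[[0,0,0,0,1],[0,0,0,0,1],[0,0,0,0,1]]]'
python3 - <<'E'
from h import *
T=tcp(); p,d=viewer.grab_frame("wrist"); need(603.8,-316,115); cv2.imwrite("pics/w4c.png",cv2.resize(p[80:260,180:360],None,fx=3.3,fy=3.3,interpolation=cv2.INTER_CUBIC)); 
E
```

```text
t: 14.6
ee_pos: [468.0, 107.0, 243.9]
orientation: [-1.55, -2.732, 0.0]
wrist_force: [-0.5, -0.7, -1.9]
finger_gap: 0.291
finger_force: 58.8
t: 17.1
ee_pos: [603.6, -318.0, 243.9]
orientation: [-1.551, -2.732, 0.0]
wrist_force: [0.3, -0.2, 0.3]
finger_gap: 0.29
finger_force: 58.8
t: 17.48
ee_pos: [603.6, -315.2, 244.4]
orientation: [-1.549, -2.733, -0.0]
wrist_force: [-0.6, 0.8, -0.2]
finger_gap: 0.292
finger_force: 58.8
tcp [ 603.6 -315.3  244.5] tool x [-0.514  0.858  0.   ] need [-0.03 -0.01  5.18]
```

View pics/w4c.png

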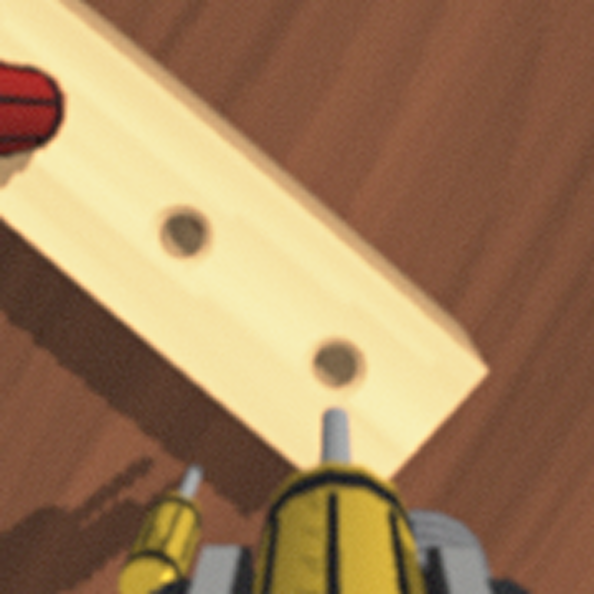

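Blade and hole are lined up: hole at (338,362) and tip at (335,410) in the crop. Inserting now.

```bash
python3 -m pendant '[[[-0.02,0,0.5,0,1],[0,0,0.8,0,1],[0,0,0.8,0,1],[0,0,0.5,0,1],[0,0,0.4,0,1],[0,0,0.4,0,1]]]'; python3 -m pendant '[[[0,0,0.5,0,1],[0,0,0.6,0,1],[0,0,0.4,0,1],[0,0,0.2,0,1],[0,0,0,0,1],[0,0,0,0,1]]]'
```

```text
t: 18.27
ee_pos: [604.1, -316.5, 159.0]
orientation: [1.549, 2.732, -0.0]
wrist_force: [1.0, 0.7, -1.4]
finger_gap: 0.294
finger_force: 58.8
t: 19.02
ee_pos: [604.2, -316.6, 117.3]
orientation: [1.549, 2.732, -0.0]
wrist_force: [0.4, -0.6, -1.0]
finger_gap: 0.289
finger_force: 58.8
```

```bash
python3 -m pendant '[[[0,0,0.1,0,1],[0,0,0.08,0,1],[0,0,0,0,1],[0,0,0,0,1]]]'; python3 -m pendant '[[[0,0,0,0,-0.2],[0,0,0,0,-0.8],[0,0,0,0,-1],[0,0,0,0,-1],[0,0,0,0,-1],[0,0,-0.5,0,-1],[0,0,-1,0,-1],[0,0,-1,0,-1],[0,0,-1,0,-1],[0,0,-1,0,-1],[0,0,-0.5,0,-1]]]'
python3 - <<'E'
from h import *
m={n:viewer.camera_model(n) for n in("top","scene")}
for n in m:
    p,d=viewer.grab_frame(n); cv2.imwrite(f"pics/{n}2.png",p)
    for ce,a,l in blobs(p,*YEL,30):
        P=depthpts(m[n],d)[l&(d>0)]
        if len(P) and abs(np.median(P[:,0])-600)<40: print(n,ce,a,np.median(P,0).round(),P[:,2].max().round())
    P=depthpts(m[n],d)
    p0=np.array([467.4,106.3]);yw=-0.132
    c,s=np.cos(yw),np.sin(yw);Rm=np.array([[c,-s],[s,c]]);o=p0-Rm@np.array([-58,-69])
    q=P[(d>0)]; L=(q[:,:2]-o)@Rm; k=(abs(L[:,1]-88)<35)&(L[:,0]>-90)&(L[:,0]<60)&(q[:,2]>75)&(q[:,2]<230)
    A=np.c_[L[k][:,0],q[k][:,2]]; print(n,"origin",o.round(1),k.sum(),"carrier x-z:"); 
    for z0 in range(80,190,10):
        b=A[(A[:,1]>=z0)&(A[:,1]<z0+10)]
        if len(b): print(z0,len(b),b[:,0].min().round(),np.median(b[:,0]).round(),b[:,0].max().round())
E
```

```text
t: 19.52
ee_pos: [604.1, -316.5, 112.7]
orientation: [1.55, 2.732, -0.0]
wrist_force: [-0.4, 1.1, 2.5]
finger_gap: 0.286
finger_force: 59.2
t: 20.9
ee_pos: [604.6, -316.8, 240.0]
orientation: [1.548, 2.73, -0.0]
wrist_force: [-0.1, 0.3, -0.5]
finger_gap: 0.998
finger_force: 0.0
top [429.7 205.2] 80 [ 603. -316.  165.] 171.0
top origin [534.  167.1] 636 carrier x-z:
80 36 -60.0 -57.0 -55.0
90 35 -58.0 -55.0 -53.0
100 33 -55.0 -53.0 -51.0
110 41 -53.0 -51.0 -49.0
120 40 -51.0 -48.0 -46.0
130 106 -48.0 -14.0 -5.0
140 67 -46.0 -42.0 -6.0
150 36 -43.0 -41.0 -39.0
160 97 -40.0 -25.0 -21.0
170 77 -39.0 -34.0 -27.0
180 52 -36.0 -31.0 -27.0
scene [151.5 268.4] 247 [ 614. -320.  134.] 172.0
scene [121.6 282.5] 45 [ 588. -394.  110.] 114.0
scene [125.  291.9] 81 [ 593. -395.   77.] 101.0
scene origin [534.  167.1] 526 carrier x-z:
80 27 -42.0 -22.0 -16.0
90 36 -38.0 -18.0 -13.0
100 35 -35.0 -16.0 -10.0
110 37 -32.0 -14.0 -8.0
120 31 -30.0 -11.0 -5.0
130 72 -32.0 -12.0 -2.0
140 77 -27.0 -22.0 -3.0
150 35 -26.0 -22.0 -18.0
160 88 -32.0 -23.0 -16.0
170 49 -37.0 -27.0 -18.0
180 35 -35.0 -28.0 -22.0
```

The probe is home, with its top at 165 mm. The carrier stands at about 1.35 rad. Next I shut the fingers, align with the panel and go to the carrier's robot side.

```bash
python3 -m pendant '[[[0,0,0,0.93,1],[0,0,0,0.93,1],[0,0,0,0.93,1],[0,0,0,0.93,1],[0,0,0,0.93,1],[0,0,0,0.93,1],[0,0,0,0.93,1],[0,0,0,0.93,1],[0,0,0,0.93,1],[0.5,-0.2,0,0,1],[0.93,-0.37,0,0,1],[0.93,-0.37,0,0,1],[0.93,-0.37,0,0,1],[0.93,-0.37,0,0,1],[0.93,-0.37,0,0,1],[0.93,-0.37,0,0,1],[0.93,-0.37,0,0,1],[0.93,-0.37,0,0,1],[0.93,-0.37,0,0,1]]]' 40
python3 -m pendant '[[[0.93,-0.37,0,0,1],[0.93,-0.37,0,0,1],[0.93,-0.37,0,0,1],[0.93,-0.37,0,0,1],[0.93,-0.37,0,0,1],[0.93,-0.37,0,0,1],[0.93,-0.37,0,0,1],[0.93,-0.37,0,0,1],[0.93,-0.37,0,0,1],[0.93,-0.37,0,0,1],[0.93,-0.37,0,0,1],[0.93,-0.37,0,0,1],[0.93,-0.37,0,0,1],[0.93,-0.37,0,0,1],[0.4,-0.16,0,0,1],[0,0,0,0,1],[0,0,0,0,1]]]'
python3 - <<'E'
from h import *
need(459.3,265.7,150)
E
```

```text
t: 23.38
ee_pos: [544.8, -83.4, 237.3]
orientation: [-2.361, -2.072, -0.0]
wrist_force: [0.9, 0.0, 0.7]
finger_gap: -0.001
finger_force: 0.0
t: 25.5
ee_pos: [456.7, 264.5, 237.2]
orientation: [2.362, 2.071, -0.0]
wrist_force: [-0.1, -0.4, -0.2]
finger_gap: 0.001
finger_force: 0.0
tcp [456.7 264.5 237.2] tool x [ 0.131  0.991 -0.   ] need [0.06 0.1  3.49]
```

```bash
python3 -m pendant '[[[0.06,0,0.7,0,1],[0,0,1,0,1],[0,0,1,0,1],[0,0,0.76,0,1],[0,0.4,0,0,1],[0,0.4,0,0,1],[0,0.2,0,0,1],[0,0,0,0,1]]]'
python3 -m pendant '[[[0,0.2,0,0,1],[0,0.2,0,0,1],[0,0,0,0,1]]]'
python3 -m pendant '[[[0,0.2,0,0,1],[0,0.2,0,0,1],[0,0,0,0,1]]]'
```

```text
t: 26.5
ee_pos: [482.6, 263.2, 151.4]
orientation: [2.362, 2.071, 0.002]
wrist_force: [-0.3, 0.3, 0.8]
finger_gap: -0.001
finger_force: 0.0
t: 26.88
ee_pos: [491.9, 262.0, 150.8]
orientation: [2.362, 2.071, 0.001]
wrist_force: [0.2, 1.1, 0.8]
finger_gap: 0.003
finger_force: 0.0
t: 27.25
ee_pos: [501.2, 260.6, 150.4]
orientation: [-2.361, -2.071, 0.001]
wrist_force: [-1.4, 0.3, -1.0]
finger_gap: -0.002
finger_force: 0.8
```

```bash
python3 -m pendant '[[[0,0.26,0.02,0,1],[0,0.26,0.02,0,1],[0,0.34,0.09,0,1],[0,0.34,0.1,0,1],[0,0.31,0.15,0,1],[0,0.31,0.16,0,1],[0,0.28,0.21,0,1],[0,0.27,0.21,0,1],[0,0,0,0,1]]]'
python3 -m pendant '[[[0,0.22,0.26,0,1],[0,0.23,0.27,0,1],[0,0.17,0.3,0,1],[0,0.17,0.31,0,1],[0,0,0,0,1]]]'
python3 -m pendant '[[[0,0.06,0.16,0,1],[0,0.06,0.16,0,1],[0,0.05,0.17,0,1],[0,0.04,0.17,0,1],[0,0,0,0,1],[0,0,0,0,1]]]'
```

```text
t: 28.38
ee_pos: [561.5, 252.7, 126.5]
orientation: [2.361, 2.07, 0.002]
wrist_force: [-0.2, 0.1, -0.6]
finger_gap: -0.0
finger_force: 0.0
t: 29.0
ee_pos: [580.0, 250.1, 97.3]
orientation: [2.362, 2.071, -0.001]
wrist_force: [0.2, 0.0, -0.8]
finger_gap: 0.003
finger_force: 0.0
t: 29.75
ee_pos: [584.6, 249.7, 83.0]
orientation: [-2.361, -2.072, 0.0]
wrist_force: [-6.0, -1.6, 11.0]
finger_gap: -0.002
finger_force: 5.6
```

```bash
python3 -m pendant '[[[0,0,0.08,0,1],[0,0,0,0,1],[0,0,0,0,1]]]'; python3 - <<'E'
from h import *
T=tcp(); p,d=viewer.grab_frame("scene"); q=p[130:240,230:360]; cv2.imwrite("pics/s3c.png",cv2.resize(q,None,fx=5,fy=5,interpolation=cv2.INTER_CUBIC))
E
```

```text
t: 30.12
ee_pos: [584.6, 249.7, 82.9]
orientation: [2.361, 2.072, 0.001]
wrist_force: [-8.9, -1.5, 22.8]
finger_gap: 0.001
finger_force: 11.2
```

View pics/s3c.png

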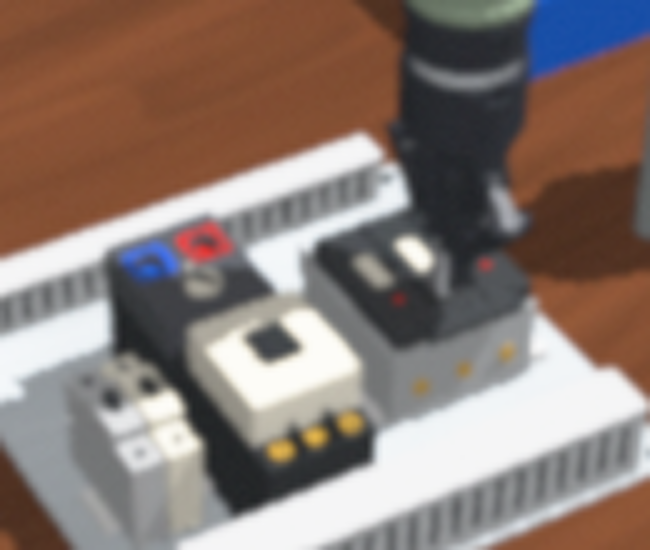

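The carrier lies flat on the base under the fingers, on a rigid stop at TCP z 83. I'll lift off and check everything.

```bash
python3 -m pendant '[[[0,0,-0.2,0,1],[0,0,-0.8,0,1],[0,0,-1,0,1],[0,0,-1,0,1],[0,0,-1,0,1],[0,0,-1,0,1],[0,-1,-0.5,0,1],[0,-1,0,0,1],[0,-1,0,0,1],[0,-1,0,0,1],[0,-1,0,0,1],[0,0,0,0,1],[0,0,0,0,1]]]'; python3 - <<'E'
from h import *
m=viewer.camera_model("top"); p,d=viewer.grab_frame("top"); cv2.imwrite("pics/t3.png",p); P=depthpts(m,d)
q=P[d>0]; yw=-.132; c,s=np.cos(yw),np.sin(yw); Rm=np.array([[c,-s],[s,c]]); L=(q[:,:2]-(534,167.1))@Rm
k=(abs(L[:,1]-88)<35)&(L[:,0]>-30)&(L[:,0]<50)&(q[:,2]<140); A=np.c_[L[k,0],q[k,2]]
for x0 in range(-30,50,10):
    b=A[(A[:,0]>=x0)&(A[:,0]<x0+10)]
    if len(b): print(x0,len(b),np.median(b[:,1]).round(1))
for ce,a,l in blobs(p,*YEL,30)+blobs(p,*RED,100):
    w=P[l&(d>0)]
    if len(w): print(ce,a,np.median(w,0).round())
E
```

```text
t: 31.8
ee_pos: [462.0, 266.1, 217.4]
orientation: [2.361, 2.071, 0.002]
wrist_force: [0.8, -0.7, 0.4]
finger_gap: 0.003
finger_force: 0.0
-30 86 83.3
-20 89 83.6
-10 91 84.4
0 92 84.0
10 101 83.9
20 97 83.9
30 100 83.7
40 99 84.0
[447.1 129.7] 172 [ 774. -360.  230.]
[433.5 139.9] 77 [ 769. -345.  176.]
[429.7 205.3] 79 [ 603. -317.  165.]
[453.4 215. ] 34 [ 585. -394.  110.]
[126.9 152.4] 3129 [840. 471.  11.]
[424.5 253.9] 139 [ 484. -291.  164.]
[ 86.9 392.8] 135 [191. 586.   1.]
```

View pics/t3.png

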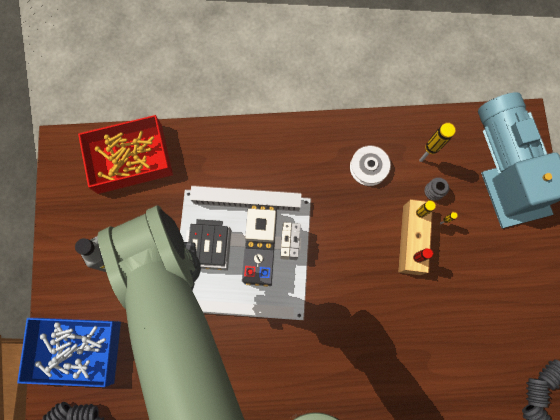

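The carrier is flat at about 83–84 mm, the probe stands home in the block at (427,208), and the other things have not moved.

```bash
python3 -c "
from bench import robot
print(robot.hand_in())"
```

```text
the job is handed in; nothing more can be done
None
```

I pushed the blue reset fully in with the probe's tip, put the probe back in its hole in the tool block, and then swung the carrier shut; the job was handed in at about 32 s, but the hand-in returned no verdict.

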